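Fit the key clamp plate on its bed and lock it

ROBOT

A 6-joint arm with a two-finger parallel gripper is mounted at the origin on the work surface. World frame = base frame: x ahead of the robot, y to its left, z up, the work surface at z = 0. Lengths are in m, angles in rad, forces in N, time in s.
With the tool pointing down it reaches from about 0.25 to 0.85 m from the base axis. Payload 12.5 kg.
Tool frame: the origin (TCP) lies at the very end of the fingers, on their centre line; the grasp point (between the pads) lies 19 mm behind it (tcp_to_grasp is the distance from the TCP to the grasp point, in m); x points along the fingers, y is the direction in which the jaws open and shut, and the axes are right-handed (so a half turn about x gives the same grasp; the last joint's range is limited). The gripper opens to 93 mm and grips with 3 to 60 N. Pads are 15 mm wide; open, the fingers measure 128 mm over their backs; the gripper's body (75 mm by 188 mm) begins 65 mm behind the grasp point.
Start: joints at [-1.265, 0.351, 1.652, -0, 1.139, -0.085], TCP at [0.21, -0.509, 0.219] pointing down, gripper open.
Joint ranges: [-2.75, 2.75], [-0.79, 2.1], [0.01, 2.65], [-1.57, 4.71], [0.07, 3.14], [-2.87, 2.87]. Speed limits (rad/s): [2.22, 2.22, 2.79, 3.14, 3.14, 3.14].

INTERFACE

Orientations are given as a rotation vector (axis times angle).
In Python, from bench import read_state, get_image, camera_model, close_job, tcp_to_grasp gives the robot as it stands.
- The arm moves only by the tool send_rows, never from a script. Its arguments are lists of equal length, an entry for each row: "xyz": the shift along the tool's x, y, z normalised to -1 to 1, where 1 is 0.5 m, a list of three; "roll": the turn about the tool's x normalised to -1 to 1, where 1 is 0.08 rad. In form: {"xyz": [[dx, dy, dz], ...], "roll": [roll, ...]}. A call has 1 to 5 rows; each row shifts and turns the commanded pose from where the row before left it, along the tool's axes as they then stand; what a row does not reach is not made up. A row lasts 1/10 s, in which the tool goes at most 50 mm and 8.59 degrees, less where a joint would pass 70% of its speed; a pose out of reach is approached as far as the arm can. A call with a number of a shift or a turn outside -1 to 1 is refused whole. A call with a gripper value outside its range is refused whole. "claw" is the finger opening in mm, from 0 to 93, set as the call begins (left out, the last holds). The fingers move at their own pace and stop on an object; "grip_force" is the grip in N (left out, the last holds). Time passes only in rows, so rows that do not move let the fingers close. It gives the time, the measured TCP pose, the force and the opening at its end, in the units of the state.
- read_state(): the state, without advancing time (a new reading comes with each control period).
- get_image(name): name is "scene" or "side" or "wrist"; returns (picture, depth): 480x640x3 uint8, red, green, blue; 480x640 float32, m along the optical axis (not along the pixel's ray), 0 where there is no reading.
- camera_model(name): a dict with "fx", "fy", "cx", "cy" (pixels), "origin" and "attitude" of the camera in the world. Camera axes: x right, y up, looking along -z (the intrinsics and any distortion apply to the point x, -y, -z); pixel columns grow to the right and rows downward; lengths in m; the calibration is good to about 2 mm. The wrist camera is an equidistant fisheye: a pixel r from the principal point sees the ray r / f radians off the axis. A picture is of the moment at which its call begins: read the wrist's pose just before it. camera_model takes no time and is no camera call; for the wrist camera it gives the pose at the moment of the call.
- close_job(): hands the job in, once; it reports no verdict.
The state is a dict: "time": time; "q": joint angles; "dq": joint speeds; "tau": joint torques, N m; "ee_pos": TCP position; "orientation": TCP orientation; "ft_force": force on the tool from outside, world axes, zero at the start; "torque": the same for the moment, N m; "grip_width": finger opening in m.
Only numpy, scipy, OpenCV 4.12 (cv2) and the standard library are available. Lean on these libraries where they do the work, as an engineer would, in place of code of your own. Each camera call takes 0.05 s, during which the arm holds its last target. There are 200 camera calls.

TASK

Get the key clamp ready for cutting: pull the lock knob on the side of the clamp bed all the way out, then lower the loose clamp plate over the bed's two pins, big hole on the big pin, until it lies flush, without dropping it or ramming it. Then push the lock knob fully home so that its tongue holds the plate down, let go, and leave the other things on the bench alone.

Things in the scene. Friction and masses are not known exactly. Their poses are not given: they have to be found in the camera images.
- fixture: Clamp bed, fixed: a grey metal block 138 (x) by 90 (y) mm, flat top 36 mm above the bench, on a dark foot plate 160 by 155 mm, 8 mm thick. Origin at bench level under the centre of the flat top. A guide block (44 by 28 mm, top 60 mm above the bench) stands 59 to 87 mm from the origin on the -y side and carries the lock slide. Yaw within 0.3 rad.
- seat (a point): Centre of the bed's flat top, midway between the pins, 36 mm above the bench; axes as the fixture. The clamp plate's origin comes here when it is seated.
- big_pin (a point): Foot of the big steel pin at the level of the bed's flat top, 43 mm from seat towards the fixture's +x. The pin is upright, 12 mm in diameter, 24 mm tall; its upper 10 mm taper to 7 mm.
- small_pin (a point): Foot of the small steel pin at the level of the bed's flat top, 43 mm from seat towards the fixture's -x. The pin is upright, 8 mm in diameter, 24 mm tall; its upper 10 mm taper to 3 mm.
- lock (a joint): Lock slide, m: 0 = home (its start), 0.030 = all the way out, along the fixture's -y. A detent of about 6 N holds it at either end; it snaps over half-way. Its steel tongue, 20 mm wide, lies 48 to 54 mm above the bench; at 0 it reaches over the bed to 27 mm from the seat centre (18 mm over a seated plate's edge), at 0.030 it stands 12 mm clear of the plate.
- lock_knob (a point): Centre of the black cylindrical pull knob at the outer end of the lock slide, 26 mm in diameter, 20 mm long along its axis (the fixture's y), 51 mm above the bench, 128 mm from the fixture's origin towards -y when home (158 mm when out). It can be pinched from above across its diameter (along the fixture's x).
- clamp_plate: Loose clamp plate, 0.3 to 0.5 kg: aluminium, 125 (x) by 90 (y) by 10 mm, two through holes; in the middle of its top a steel jaw block 50 (x) by 26 (y) mm, 36 mm tall (top 46 mm above the plate's underside), is the grip. Origin at the centre of its underside. It starts flat on a black rubber mat 200 by 170 by 3 mm, its x axis within 1.1 rad of the fixture's x axis.
- big_hole (a point): Centre of the big hole (15 mm in diameter) in the plate's underside, 43 mm from the plate's origin towards its +x.
- small_hole (a point): Centre of the small hole (11 mm in diameter) in the plate's underside, 43 mm from the plate's origin towards its -x.
- padlock: Bystander: brass padlock 45 by 50 by 24 mm lying flat, origin under its case.
- fob: Bystander: black car key fob 65 by 36 by 14 mm, origin under its centre.
- jar: Bystander: amber jar with a steel cap, 60 mm in diameter, 85 mm tall, origin under its centre.
Mind the look-alikes: they are no part of the job. What is shaped like the clamp_plate but turquoise is not meant.

How it is judged:
By the outcome, as a careful person would: the job done as asked, in the order asked, and still so for the second after the job is handed in, with the robot touching nothing.
It also fails if it takes over 59 s, if anything falls off the work surface, if the arm or the gripper's body presses on something with over 40 N, if the wrist force passes 120 N, or if a joint passes its speed limit or range.

## Working session

There is one attempt and no reset: what is moved stays moved. The work goes in short steps, Python scripts to look and compute and a tool call to move; the robot and the scene stay as the last step left them, time stands still between calls to the robot, and variables do not carry over. Pictures are saved under pics/ and viewed, about 8 in all and at most 12, crops included, and the job is handed in when it is done.

Besides the shell and the picture viewer there is one more tool, called after "Request:" by a JSON object that holds its "method" and its "body", one argument or row to a line. send_rows: Moves the arm, as the interface text tells. Scaled input: -1 to 1 covers 0.5 m each way for a shift and 0.08 rad each way for a turn. Its arguments: {"type":"object","properties":{"xyz":{"type":"array","items":{"type":"array","items":{"type":"number"}}},"roll":{"type":"array","items":{"type":"number"}},"claw":{"type":"number"},"grip_force":{"type":"number"}},"required":["xyz","roll"]}

```bash
mkdir -p pics; ls
cat > h.py <<'E'
import numpy as np, cv2
from scipy.spatial.transform import Rotation as R
from bench import *
def att(m):
    a=np.array(m["attitude"],float)
    return a if a.shape==(3,3) else R.from_rotvec(a).as_matrix()
def snap(cam,fn):
    m=camera_model(cam); p,d=get_image(cam)
    cv2.imwrite(f"pics/{fn}.png",p[:,:,::-1]); np.savez(f"pics/{fn}.npz",d=d,o=m["origin"],A=att(m),K=[m["fx"],m["fy"],m["cx"],m["cy"]],fish=cam=="wrist")
def ray(z,u,v):
    fx,fy,cx,cy=z["K"]; a,b=(u-cx)/fx,(v-cy)/fy
    if z["fish"]:
        r=np.hypot(a,b); s=np.tan(r)/r if r>1e-9 else 1; a*=s;b*=s
    return z["A"]@np.array([a,-b,-1.])
def onz(fn,u,v,h):
    z=np.load(f"pics/{fn}.npz"); r=ray(z,u,v); return z["o"]+r*(h-z["o"][2])/r[2]
def dep(fn,u,v):
    z=np.load(f"pics/{fn}.npz"); return z["o"]+ray(z,u,v)*z["d"][int(v),int(u)]
def proj(fn,P):
    z=np.load(f"pics/{fn}.npz"); fx,fy,cx,cy=z["K"]; c=z["A"].T@(np.array(P)-z["o"]); a,b=c[0]/-c[2],-c[1]/-c[2]
    if z["fish"]:
        r=np.hypot(a,b); s=np.arctan(r)/r; a*=s;b*=s
    return cx+fx*a,cy+fy*b
E
python3 - <<'E'
from h import *
print(read_state())
for c in("scene","side","wrist"): print(c,camera_model(c))
snap("scene","s0"); snap("side","d0")
E
```

```text
pics
{'time': 0.0, 'q': array([-1.26460518e+00,  3.51211316e-01,  1.65238775e+00, -2.06270725e-05,
        1.13907475e+00, -8.46127301e-02]), 'dq': array([ 1.06128659e-03,  2.48156341e-06,  6.31169870e-04, -1.77199498e-03,
        9.14153330e-04, -7.84078671e-04]), 'tau': array([-4.65674475e-04, -4.97328472e+01, -2.85255772e+01,  6.98983320e-02,
        2.57775583e-02, -1.01386192e-04]), 'ee_pos': array([ 0.20942808, -0.50822058,  0.21812888]), 'orientation': array([ 2.00738656,  0.3984513 , -2.00766928]), 'ft_force': array([-0.03311973, -0.01486679, -0.87111229]), 'torque': array([ 0.014189  , -0.03182697, -0.00629249]), 'grip_width': 0.09285740181510882}
scene {'fx': 501.11954397030945, 'fy': 501.11954397030945, 'cx': 321.284755720936, 'cy': 244.4057765682118, 'origin': array([ 0.936301  , -0.69065516,  0.86168284]), 'attitude': array([0.7299253 , 0.22595189, 0.52970175])}
side {'fx': 494.43604132113506, 'fy': 494.43604132113506, 'cx': 328.04497803731755, 'cy': 234.79012825325742, 'origin': array([ 0.39374006, -0.78480287,  0.56738462]), 'attitude': array([ 0.94731606, -0.1137083 , -0.16687511])}
wrist {'fx': 371.64829954431775, 'fy': 371.64829954431775, 'cx': 322.4732870377959, 'cy': 241.19780297545987, 'origin': array([ 0.28264582, -0.47806911,  0.38370699]), 'attitude': array([-0.24918566,  0.16804626, -1.17346396])}
```

View pics/s0.png

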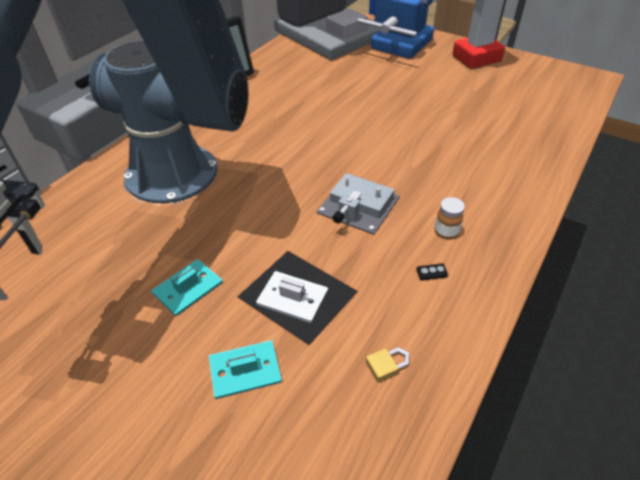

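The scene picture shows the bed at about (360,200) with its knob at (340,216), the white clamp plate on the mat at (292,295), two turquoise look-alikes, and the bystanders to the right. Next I'll look at enlarged crops from both cameras.

Run:
```python
from h import *
a=cv2.imread("pics/s0.png")
c1=cv2.resize(a[165:245,300:420],None,fx=5,fy=5,interpolation=cv2.INTER_CUBIC)
c2=cv2.resize(a[245:345,230:365],None,fx=4,fy=4,interpolation=cv2.INTER_CUBIC)
cv2.imwrite("pics/c1.png",cv2.copyMakeBorder(c1,0,0,0,0,0))
for n,(u,v) in dict(knob=(340,216),top=(362,192),plate=(300,305),mat=(250,296),jaw=(291,290)).items(): print(n,dep("s0",u,v))
```

```text
knob [0.51319148 0.03913251 0.06048243]
top [0.50262832 0.1650896  0.03581886]
plate [ 0.55527873 -0.1934364   0.0143703 ]
mat [ 0.44575083 -0.22387482  0.0039716 ]
jaw [ 0.53428466 -0.19238382  0.04974805]
```

View pics/d0.png

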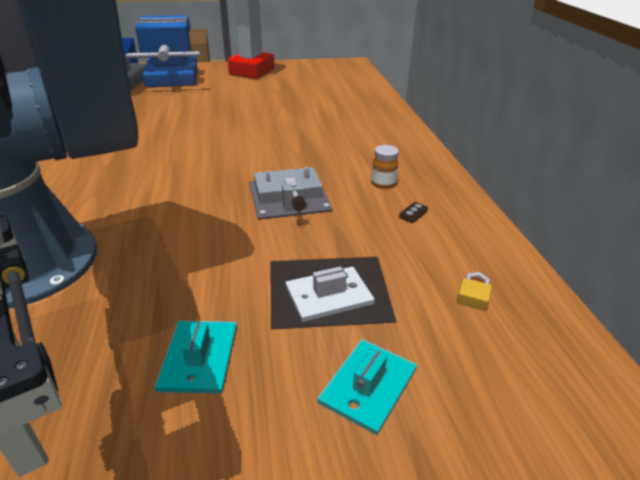

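The side picture confirms the layout: big pin and plate's big hole (353,286) are on the right (+x). The plate is at (330,291) and the knob at (299,203). Now I'll fit rectangles to the depth points.

```bash
cat >> h.py <<'E'
def cloud(fn):
    z=np.load(f"pics/{fn}.npz"); d=z["d"]; v,u=np.nonzero(d>0); fx,fy,cx,cy=z["K"]
    a,b=(u-cx)/fx,(v-cy)/fy
    if z["fish"]:
        r=np.hypot(a,b)+1e-12; s=np.tan(r)/r; a=a*s;b=b*s
    P=(np.c_[a,-b,-np.ones_like(a)]*d[v,u][:,None])@z["A"].T+z["o"]
    return P
def fit(P,c,rad,z0,z1):
    m=(np.hypot(P[:,0]-c[0],P[:,1]-c[1])<rad)&(P[:,2]>z0)&(P[:,2]<z1); Q=P[m]
    return cv2.minAreaRect(Q[:,:2].astype(np.float32)),len(Q),np.median(Q,0)
E
python3 - <<'E'
from h import *
for f in("s0","d0"):
    P=cloud(f)
    print(f,"bed",fit(P,(.5,.16),.12,.032,.039))
    print(" foot",fit(P,(.5,.15),.14,.006,.011))
    print(" plate",fit(P,(.535,-.19),.1,.009,.017))
    print(" jaw",fit(P,(.535,-.19),.1,.044,.056))
    print(" knob",fit(P,(.513,.039),.04,.045,.07))
E
```

```text
s0 bed (((0.501431405544281, 0.14755043387413025), (0.13884933292865753, 0.1372271031141281), 2.5187761783599854), 1116, array([0.50928963, 0.16668687, 0.03618227]))
 foot (((0.5074726343154907, 0.1329565942287445), (0.19238026440143585, 0.14987869560718536), 19.05017852783203), 691, array([0.54107881, 0.10682828, 0.00830104]))
 plate (((0.5248861312866211, -0.17891672253608704), (0.1273062527179718, 0.0936724841594696), 9.807706832885742), 1535, array([ 0.53848069, -0.19233632,  0.01314815]))
 jaw (((0.5287464261054993, -0.17921112477779388), (0.0563524104654789, 0.02789400890469551), 10.232015609741211), 273, array([ 0.52742465, -0.18123662,  0.04915015]))
 knob (((0.5106852054595947, 0.05204993486404419), (0.04898682236671448, 0.024440893903374672), 79.17617797851562), 140, array([0.50818198, 0.03962763, 0.05767402]))
d0 bed (((0.5036500692367554, 0.14928926527500153), (0.13798777759075165, 0.13730689883232117), 3.06265926361084), 1069, array([0.49058481, 0.16766846, 0.03555273]))
 foot (((0.5035099983215332, 0.1494094431400299), (0.15992343425750732, 0.15308241546154022), 2.240384101867676), 861, array([0.47810927, 0.10491617, 0.00773356]))
 plate (((0.528053879737854, -0.17779619991779327), (0.12612231075763702, 0.09438695013523102), 9.881776809692383), 2070, array([ 0.51642817, -0.19399966,  0.01261408]))
 jaw (((0.527496337890625, -0.179047092795372), (0.0506632924079895, 0.028485732153058052), 12.20209789276123), 366, array([ 0.52671368, -0.18126753,  0.04843646]))
 knob (((0.5054951906204224, 0.052426934242248535), (0.0247507281601429, 0.04764475300908089), 12.581327438354492), 165, array([0.50747668, 0.03523819, 0.05634455]))
```

```bash
cat >> h.py <<'E'
def go(target,yaw=None):
    """remaining shift in tool axes (mm and scaled), turn about tool x so that tool y lies along world yaw (mod pi)"""
    s=read_state(); M=R.from_rotvec(s["orientation"]).as_matrix()
    d=M.T@(np.array(target)-s["ee_pos"])
    print("t",round(s["time"],2),"pos",s["ee_pos"].round(4),"F",s["ft_force"].round(1),"w",round(s["grip_width"],4),"down",M[:,0].round(3),"ydir",round(np.arctan2(M[1,1],M[0,1]),4))
    t=0
    if yaw is not None:
        cur=np.arctan2(M[1,1],M[0,1]); e=(yaw-cur+np.pi/2)%np.pi-np.pi/2
        t=-e if M[2,0]<0 else e  # tool x down: + turn = - world yaw
    print("tool-frame shift mm",(d*1000).round(1),"scaled",(d/.5).round(4),"| turn rad",round(t,4),"scaled",round(t/.08,2))
    if yaw is not None:
        d2=R.from_rotvec([t,0,0]).as_matrix().T@d; print("after turn: scaled",(d2/.5).round(4))
E
python3 - <<'E'
from h import *
go((.508,.035,.219),.048)
E
```

```text
t 0.1 pos [ 0.2094 -0.5082  0.2181] F [1.3 0.1 0.9] w 0.093 down [-0.     0.001 -1.   ] ydir -1.1801
tool-frame shift mm [-4.000e-01 -3.886e+02 -4.830e+02] scaled [-8.000e-04 -7.771e-01 -9.660e-01] | turn rad -1.2281 scaled -15.35
after turn: scaled [-8.0000e-04  6.4860e-01 -1.0566e+00]
```

Request:
{"method": "send_rows", "body": {
  "xyz": [
    [0,-0.052,-0.064],
    [0,-0.046,-0.068],
    [0,-0.041,-0.072],
    [0,-0.035,-0.075],
    [0,-0.029,-0.077]
  ],
  "roll": [-1,-1,-1,-1,-1],
  "claw": 60
}}

```text
time: 0.6
ee_pos: [0.3091, -0.3261, 0.2185]
orientation: [1.755, 0.736, -1.755]
ft_force: [0.4, -0.3, 0.0]
grip_width: 0.0608
```

Request:
{"method": "send_rows", "body": {
  "xyz": [
    [0,-0.023,-0.079],
    [0,-0.016,-0.081],
    [0,-0.01,-0.082],
    [0,-0.003,-0.083],
    [0,0.004,-0.083]
  ],
  "roll": [-1,-1,-1,-1,-1]
}}

```text
time: 1.1
ee_pos: [0.4087, -0.1448, 0.2186]
orientation: [1.481, 1.007, -1.481]
ft_force: [0.3, -0.2, 0.1]
grip_width: 0.0602
```

Request:
{"method": "send_rows", "body": {
  "xyz": [
    [0,0.01,-0.082],
    [0,0.017,-0.081],
    [0,0.023,-0.079],
    [0,0.029,-0.077],
    [0,0.035,-0.075]
  ],
  "roll": [-1,-1,-1,-1,-1]
}}

```text
time: 1.6
ee_pos: [0.508, 0.0362, 0.2185]
orientation: [1.192, 1.22, -1.192]
ft_force: [-0.6, -0.0, 0.0]
grip_width: 0.0603
```

Request:
{"method": "send_rows", "body": {
  "xyz": [
    [0,0,0],
    [0,0,0],
    [0,0,0]
  ],
  "roll": [-0.35,0,0]
}}

```text
time: 1.9
ee_pos: [0.507, 0.0338, 0.2185]
orientation: [1.175, 1.231, -1.176]
ft_force: [0.0, -0.8, -0.3]
grip_width: 0.0601
```

Run:
```python
from h import *
go((.508,.042,.04),.048); snap("wrist","w1")
P=cloud("w1"); z=np.load("pics/w1.npz"); print(z["o"],z["d"].min(),z["d"].max())
print("knob",fit(P,(.508,.04),.03,.045,.07)); print("bed",fit(P,(.5,.17),.14,.032,.039))
```

```text
t 1.9 pos [0.507  0.0338 0.2185] F [ 0.  -0.8 -0.3] w 0.0601 down [-0.001 -0.    -1.   ] ydir 0.0463
tool-frame shift mm [178.5   1.5  -8.2] scaled [ 0.3569  0.0029 -0.0164] | turn rad -0.0017 scaled -0.02
after turn: scaled [ 0.3569  0.003  -0.0164]
[0.50446807 0.11236355 0.38401996] 0.0 0.94698685
knob (((0.5072956085205078, 0.05129815638065338), (0.02473304606974125, 0.036198344081640244), 2.6754472255706787), 846, array([0.50706573, 0.04730323, 0.06004731]))
bed (((0.5017082691192627, 0.16372135281562805), (0.1388922482728958, 0.10377071797847748), 2.5425150394439697), 12815, array([0.50031692, 0.17050001, 0.03550101]))
```

View pics/w1.png

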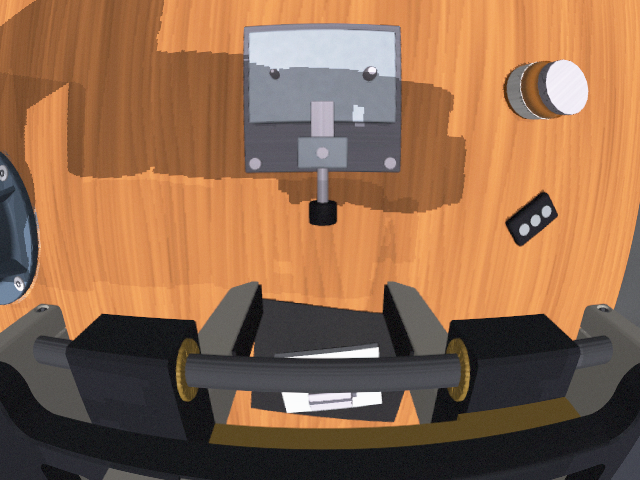

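The wrist view shows the knob at (322,212), the pins with tops near (275,73) and (370,71), and the guide block at (322,152). The big pin is on the right (+x).

```bash
python3 - <<'E'
from h import *
P=cloud("w1")
def rng(n,c,r,z0,z1):
    m=(np.hypot(P[:,0]-c[0],P[:,1]-c[1])<r)&(P[:,2]>z0)&(P[:,2]<z1);Q=P[m]
    print(n,len(Q),"mid",((Q.min(0)+Q.max(0))/2).round(4),"mean",Q.mean(0).round(4),"rng",np.ptp(Q,axis=0).round(4))
rng("knob",(.507,.042),.022,.058,.07)
rng("big",(.545,.172),.02,.052,.07); rng("small",(.459,.168),.02,.052,.07)
rng("big low",(.545,.172),.02,.042,.07); rng("small low",(.459,.168),.02,.042,.07)
print("bed only",fit(P[P[:,1]>.125-.05*(.5-P[:,0])],(.5,.17),.1,.033,.039))
print("guide",fit(P,(.5055,.097),.03,.0565,.063))
print(onz("w1",275,73.5,.06),onz("w1",370,71.5,.06),onz("w1",322.5,201,.06),onz("w1",322.5,222.5,.055))
E
python3 - <<'E'
import cv2
a=cv2.imread("pics/w1.png")[15:235,230:410]
cv2.imwrite("pics/w1c.png",cv2.resize(a[:110],None,fx=4,fy=4,interpolation=cv2.INTER_CUBIC))
E
```

```text
knob 504 mid [0.5077 0.043  0.0615] mean [0.5075 0.0435 0.0618] rng [0.0212 0.0203 0.007 ]
big 105 mid [0.5436 0.1724 0.0567] mean [0.5436 0.1716 0.0572] rng [0.0104 0.0099 0.0091]
small 42 mid [0.4588 0.1679 0.0564] mean [0.4591 0.1676 0.0558] rng [0.0051 0.0065 0.0086]
big low 144 mid [0.5439 0.1723 0.0521] mean [0.5432 0.1712 0.0548] rng [0.0111 0.011  0.0184]
small low 68 mid [0.4588 0.168  0.0521] mean [0.4595 0.1673 0.053 ] rng [0.0068 0.007  0.017 ]
bed only (((0.5014771819114685, 0.17044109106063843), (0.1387331336736679, 0.09034634381532669), 2.574863910675049), 12772, array([0.5002267 , 0.17053898, 0.03550362]))
guide (((0.5051559805870056, 0.08974603563547134), (0.04380469396710396, 0.0443127267062664), 2.718132972717285), 1583, array([0.50515791, 0.09796312, 0.05940988]))
[0.46134497 0.16576869 0.06      ] [0.54278484 0.17120018 0.06      ] [0.50712321 0.05463698 0.06      ] [0.50804678 0.03389933 0.055     ]
```

View pics/w1c.png

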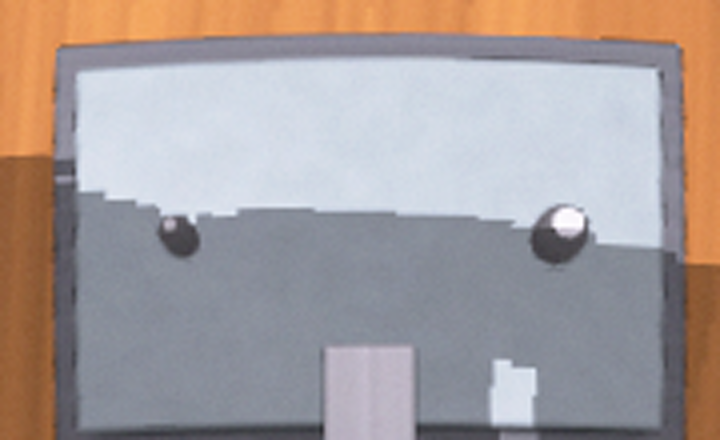

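Request:
{"method": "send_rows", "body": {
  "xyz": [
    [0.07,0.001,-0.008],
    [0.09,0,-0.01],
    [0.09,0,0],
    [0.08,0,0],
    [0.042,0,0]
  ],
  "roll": [0,0,0,0,0]
}}

```text
time: 2.45
ee_pos: [0.5058, 0.0424, 0.0299]
orientation: [1.174, 1.233, -1.178]
ft_force: [0.1, -0.0, 0.6]
grip_width: 0.06
```

Request:
{"method": "send_rows", "body": {
  "xyz": [
    [0,0,0],
    [0,0,0],
    [0,0,0],
    [0,0,0],
    [0,0,0]
  ],
  "roll": [0,0,0,0,0],
  "claw": 15,
  "grip_force": 40
}}

```text
time: 2.95
ee_pos: [0.5065, 0.0433, 0.0334]
orientation: [1.172, 1.233, -1.176]
ft_force: [-6.1, -2.7, 13.3]
grip_width: 0.0258
```

Request:
{"method": "send_rows", "body": {
  "xyz": [
    [0,0,0.012],
    [0,0,0.016],
    [0,0,0.016],
    [0,0,0.012],
    [0,0,0.006]
  ],
  "roll": [0,0,0,0,0]
}}

```text
time: 3.45
ee_pos: [0.508, 0.0129, 0.0333]
orientation: [1.174, 1.234, -1.175]
ft_force: [-6.6, 25.9, 7.5]
grip_width: 0.0255
```

Request:
{"method": "send_rows", "body": {
  "xyz": [
    [0,0,0],
    [0,0,0],
    [0,0,0]
  ],
  "roll": [0,0,0]
}}

```text
time: 3.75
ee_pos: [0.508, 0.0132, 0.0334]
orientation: [1.174, 1.234, -1.175]
ft_force: [-7.3, 6.6, 9.5]
grip_width: 0.0252
```

Request:
{"method": "send_rows", "body": {
  "xyz": [
    [0,0,0],
    [0,0,0],
    [0,0,0],
    [-0.05,0,0],
    [-0.08,0,0]
  ],
  "roll": [0,0,0,0,0],
  "claw": 60
}}

```text
time: 4.25
ee_pos: [0.5079, 0.0125, 0.0969]
orientation: [1.172, 1.235, -1.177]
ft_force: [0.1, 0.3, 0.2]
grip_width: 0.0581
```

Request:
{"method": "send_rows", "body": {
  "xyz": [
    [-0.04,0.004,0.08],
    [-0.04,0.004,0.08],
    [-0.04,0.004,0.08],
    [-0.02,0.004,0.08],
    [0,0.004,0.063]
  ],
  "roll": [0,0,0,0,0]
}}

```text
time: 4.75
ee_pos: [0.529, -0.1809, 0.1695]
orientation: [1.175, 1.228, -1.173]
ft_force: [0.9, -0.5, -0.3]
grip_width: 0.0602
```

Request:
{"method": "send_rows", "body": {
  "xyz": [
    [0,0,0],
    [0,0,0],
    [0,0,0],
    [0,0,0],
    [0,0,0]
  ],
  "roll": [1,1,1,1,1]
}}

```text
time: 5.25
ee_pos: [0.5283, -0.1785, 0.1677]
orientation: [1.466, 1.019, -1.466]
ft_force: [0.5, 0.5, -0.1]
grip_width: 0.06
```

Request:
{"method": "send_rows", "body": {
  "xyz": [
    [0,0,0],
    [0,0,0],
    [0,0,0],
    [0,0,0],
    [0,0,0]
  ],
  "roll": [1,1,1,1,1]
}}

```text
time: 5.75
ee_pos: [0.5283, -0.1784, 0.1677]
orientation: [1.74, 0.751, -1.74]
ft_force: [-0.1, 0.5, 0.5]
grip_width: 0.0601
```

Request:
{"method": "send_rows", "body": {
  "xyz": [
    [0,0,0],
    [0,0,0],
    [0,0,0],
    [0,0,0],
    [0,0,0]
  ],
  "roll": [1,1,1,1,1]
}}

```text
time: 6.25
ee_pos: [0.5283, -0.1784, 0.1677]
orientation: [1.993, 0.42, -1.992]
ft_force: [-0.3, 0.1, -0.4]
grip_width: 0.0602
```

Request:
{"method": "send_rows", "body": {
  "xyz": [
    [0,0,0],
    [0,0,0],
    [0,0,0],
    [0,0,0],
    [0,0,0]
  ],
  "roll": [1,1,1,0,0]
}}

```text
time: 6.75
ee_pos: [0.5283, -0.1783, 0.1676]
orientation: [2.127, 0.193, -2.127]
ft_force: [0.6, 0.5, 0.2]
grip_width: 0.0601
```

Run:
```python
from h import *
go((.527,-.1785,.020),.172+np.pi/2); print(read_state()["q"].round(3)); snap("side","d1"); snap("wrist","w2")
P=cloud("w2"); Q=cloud("d1")
for n,X in(("w",P),("d",Q)):
    print(n,"plate",fit(X,(.527,-.179),.085,.009,.0165)); print(" jaw",fit(X,(.527,-.179),.06,.045,.053)); 
print("knob",fit(Q,(.509,.013),.03,.055,.07))
```

```text
t 6.75 pos [ 0.5283 -0.1783  0.1676] F [0.6 0.5 0.2] w 0.0601 down [ 0. -0. -1.] ydir -1.3897
tool-frame shift mm [ 1.476e+02 -1.000e-01  1.300e+00] scaled [ 2.953e-01 -2.000e-04  2.600e-03] | turn rad 0.0091 scaled 0.11
after turn: scaled [ 2.953e-01 -2.000e-04  2.600e-03]
[-0.409  0.422  1.683 -0.     1.036  0.981]
w plate (((0.5268648266792297, -0.17769886553287506), (0.1259106993675232, 0.09058545529842377), 9.656880378723145), 10954, array([ 0.53475645, -0.17698531,  0.01245368]))
 jaw (((0.5273317694664001, -0.17804494500160217), (0.05147602781653404, 0.026416581124067307), 9.575176239013672), 1960, array([ 0.52857086, -0.17746118,  0.04842504]))
d plate (((0.5277643799781799, -0.17857658863067627), (0.12566401064395905, 0.09418334811925888), 9.746520042419434), 2083, array([ 0.51658015, -0.19434621,  0.01260033]))
 jaw (((0.5273883938789368, -0.17827804386615753), (0.05043606460094452, 0.02784498780965805), 8.322867393493652), 350, array([ 0.52743502, -0.18081798,  0.04863525]))
knob (((0.5119909048080444, 0.020553890615701675), (0.04271486774086952, 0.02302321419119835), 81.59012603759766), 105, array([0.50910111, 0.00931436, 0.06009094]))
```

View pics/w2.png

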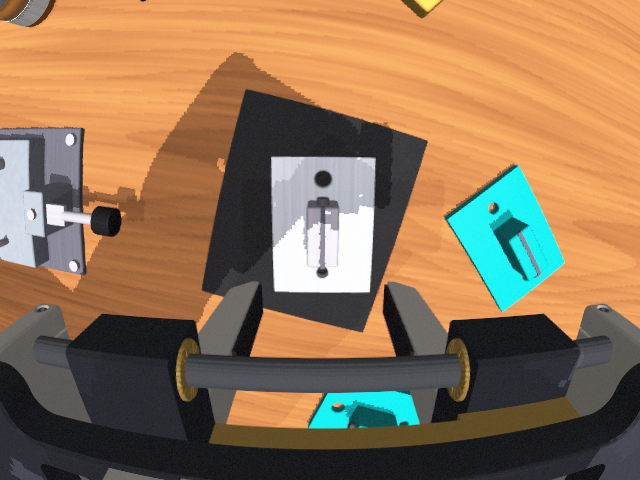

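Request:
{"method": "send_rows", "body": {
  "xyz": [
    [0.08,0,0.0026],
    [0.09,0,0],
    [0.07,0,0],
    [0.04,0,0],
    [0.018,0,0]
  ],
  "roll": [0.16,0,0,0,0]
}}

```text
time: 7.35
ee_pos: [0.5261, -0.1781, 0.0167]
orientation: [2.132, 0.18, -2.137]
ft_force: [0.2, -0.4, 0.7]
grip_width: 0.06
```

Request:
{"method": "send_rows", "body": {
  "xyz": [
    [0,0,0],
    [0,0,0],
    [0,0,0],
    [0,0,0],
    [0,0,0]
  ],
  "roll": [0,0,0,0,0],
  "claw": 10,
  "grip_force": 50
}}

```text
time: 7.85
ee_pos: [0.5273, -0.1786, 0.0193]
orientation: [2.136, 0.177, -2.133]
ft_force: [-0.5, 1.2, 6.0]
grip_width: 0.0257
```

Request:
{"method": "send_rows", "body": {
  "xyz": [
    [0,0,0],
    [-0.01,0,0],
    [-0.02,0,0],
    [-0.02,0,0],
    [-0.01,0,0]
  ],
  "roll": [0,0,0,0,0]
}}

```text
time: 8.35
ee_pos: [0.5274, -0.1787, 0.0499]
orientation: [2.136, 0.177, -2.133]
ft_force: [-0.5, 0.6, -3.2]
grip_width: 0.0256
```

Run:
```python
from h import *
go((.5014,.1703,.14),.047+np.pi/2); print(read_state()["torque"])
```

```text
t 8.35 pos [ 0.5274 -0.1787  0.0499] F [-0.5  0.6 -3.2] w 0.0256 down [ 0.001 -0.    -1.   ] ydir -1.4048
tool-frame shift mm [ -90.3 -348.4  -32.1] scaled [-0.1805 -0.6968 -0.0643] | turn rad 0.119 scaled 1.49
after turn: scaled [-0.1805 -0.6995  0.0189]
[ 0.00649336 -0.04281092  0.04343046]
```

Request:
{"method": "send_rows", "body": {
  "xyz": [
    [-0.06,0,0],
    [-0.08,0,0],
    [-0.04,-0.04,0.001],
    [0,-0.07,0.002],
    [0,-0.08,0.002]
  ],
  "roll": [0.75,0.74,0,0,0]
}}

```text
time: 8.85
ee_pos: [0.5201, -0.0833, 0.1398]
orientation: [2.2, 0.049, -2.196]
ft_force: [0.9, -0.1, -4.9]
grip_width: 0.0258
```

Request:
{"method": "send_rows", "body": {
  "xyz": [
    [0,-0.08,0.002],
    [0,-0.08,0.002],
    [0,-0.08,0.002],
    [0,-0.08,0.002],
    [0,-0.07,0.002]
  ],
  "roll": [0,0,0,0,0]
}}

```text
time: 9.35
ee_pos: [0.5054, 0.1127, 0.1391]
orientation: [2.198, 0.052, -2.197]
ft_force: [1.4, 0.1, -4.8]
grip_width: 0.0256
```

Request:
{"method": "send_rows", "body": {
  "xyz": [
    [0,-0.06,0.002],
    [0,-0.04,0.002],
    [0,-0.02,0],
    [0,0,0],
    [0,0,0]
  ],
  "roll": [0,0,0,0,0]
}}

```text
time: 9.85
ee_pos: [0.5012, 0.17, 0.1387]
orientation: [2.198, 0.051, -2.198]
ft_force: [-0.0, -0.3, -4.4]
grip_width: 0.0253
```

Run:
```python
from h import *
go((.5014,.1703,.14),.047+np.pi/2); snap("wrist","w3"); snap("scene","s3"); snap("side","d3")
for f in("w3","s3","d3"):
    P=cloud(f); m=(np.hypot(P[:,0]-.5,P[:,1]-.17)<.075)&(P[:,2]>.11)&(P[:,2]<.15); h=np.median(P[m][:,2])
    print(f,h,fit(P,(.5,.17),.085,h-.004,h+.004))
```

```text
t 9.85 pos [0.5012 0.17   0.1387] F [-0.  -0.3 -4.4] w 0.0253 down [-0. -0. -1.] ydir -1.5241
tool-frame shift mm [-1.3 -0.3 -0.2] scaled [-0.0026 -0.0006 -0.0005] | turn rad -0.0004 scaled -0.0
after turn: scaled [-0.0026 -0.0006 -0.0005]
w3 0.13179102191379427 (((0.5131093859672546, 0.1711009293794632), (0.10060372948646545, 0.09063345193862915), 2.7480685710906982), 19538, array([0.53647295, 0.1724844 , 0.1317728 ]))
s3 0.13241159875681108 (((0.499958336353302, 0.16865351796150208), (0.12761804461479187, 0.09664161503314972), 3.175528049468994), 943, array([0.51807102, 0.15248293, 0.13252803]))
d3 0.13170773727051538 (((0.5020633339881897, 0.170554980635643), (0.1254245936870575, 0.09733238816261292), 2.874450445175171), 955, array([0.49713036, 0.15358446, 0.13175992]))
```

View pics/w3.png

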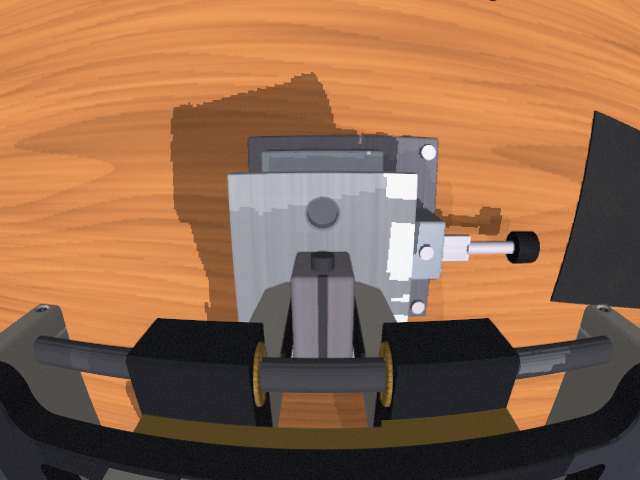

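The view shows the plate held level and squared above the bed. The big hole is at (323,212), on the big-pin side, and the tongue and knob are drawn out clear. Plate centre measures (.5009,.1705), yaw .048, against the bed's (.5014,.1703), yaw .047, so it fits. I'll lower it.

Request:
{"method": "send_rows", "body": {
  "xyz": [
    [0.02,0,0],
    [0.04,0,0],
    [0.036,0,0],
    [0.016,0,0],
    [0.004,0,0]
  ],
  "roll": [0,0,0,0,0]
}}

```text
time: 10.5
ee_pos: [0.5006, 0.1703, 0.0795]
orientation: [2.196, 0.051, -2.2]
ft_force: [0.3, -0.1, -3.5]
grip_width: 0.0256
```

Request:
{"method": "send_rows", "body": {
  "xyz": [
    [0.004,0,0],
    [0.004,0,0],
    [0.004,0,0],
    [0.004,0,0],
    [0.004,0,0]
  ],
  "roll": [0,0,0,0,0]
}}

```text
time: 11.0
ee_pos: [0.5012, 0.1707, 0.0707]
orientation: [2.198, 0.052, -2.197]
ft_force: [-0.1, 0.5, -4.7]
grip_width: 0.026
```

Request:
{"method": "send_rows", "body": {
  "xyz": [
    [0.004,0,0],
    [0.004,0,0],
    [0.004,0,0],
    [0.004,0,0],
    [0.004,0,0]
  ],
  "roll": [0,0,0,0,0]
}}

```text
time: 11.5
ee_pos: [0.5011, 0.1707, 0.0605]
orientation: [2.198, 0.051, -2.198]
ft_force: [0.1, -0.1, -4.3]
grip_width: 0.0258
```

Underside is now about 44 mm up with no contact force. I'll go on more slowly.

Request:
{"method": "send_rows", "body": {
  "xyz": [
    [0.003,0,0],
    [0.003,0,0],
    [0.003,0,0],
    [0.002,0,0],
    [0,0,0]
  ],
  "roll": [0,0,0,0,0]
}}

```text
time: 12.0
ee_pos: [0.5011, 0.1706, 0.055]
orientation: [2.198, 0.051, -2.198]
ft_force: [0.1, -0.1, -4.2]
grip_width: 0.0255
```

Request:
{"method": "send_rows", "body": {
  "xyz": [
    [0.001,0,0],
    [0.001,0,0],
    [0.001,0,0],
    [0.001,0,0],
    [0,0,0]
  ],
  "roll": [0,0,0,0,0]
}}

```text
time: 12.5
ee_pos: [0.5011, 0.1707, 0.0531]
orientation: [2.198, 0.051, -2.198]
ft_force: [-0.2, -0.5, -4.4]
grip_width: 0.0254
```

Request:
{"method": "send_rows", "body": {
  "xyz": [
    [0.001,0,0],
    [0.001,0,0],
    [0,0,0],
    [0,0,0]
  ],
  "roll": [0,0,0,0]
}}

```text
time: 12.9
ee_pos: [0.5011, 0.1706, 0.0524]
orientation: [2.198, 0.051, -2.198]
ft_force: [-2.2, -1.0, 1.8]
grip_width: 0.0257
```

Request:
{"method": "send_rows", "body": {
  "xyz": [
    [0,0,0],
    [0,0,0],
    [0,0,0],
    [0,0,0],
    [-0.01,0,0]
  ],
  "roll": [0,0,0,0,0],
  "claw": 60
}}

```text
time: 13.4
ee_pos: [0.5009, 0.1706, 0.0569]
orientation: [2.197, 0.051, -2.199]
ft_force: [0.2, 0.3, -0.1]
grip_width: 0.0583
```

Request:
{"method": "send_rows", "body": {
  "xyz": [
    [-0.03,0,0],
    [-0.06,0,0],
    [-0.06,0,0],
    [-0.06,0,0],
    [-0.03,0,0]
  ],
  "roll": [0,0,0,0,0]
}}

```text
time: 13.9
ee_pos: [0.5019, 0.1709, 0.1801]
orientation: [2.202, 0.052, -2.194]
ft_force: [-0.5, 0.2, -0.1]
grip_width: 0.0602
```

Run:
```python
from h import *
go((.5089,.0125,.17),.047); snap("scene","s4"); snap("side","d4"); snap("wrist","w4")
for f in("s4","d4","w4"):
    P=cloud(f); print(f,"plate",fit(P,(.5012,.1706),.085,.041,.0505))
    m=(np.hypot(P[:,0]-.5012,P[:,1]-.1706)<.075)&(abs(P[:,2]-.046)<.006)
    Q=P[m]; A=np.c_[Q[:,:2]-[.5012,.1706],np.ones(len(Q))]; c=np.linalg.lstsq(A,Q[:,2],rcond=None)[0]; print("  plane",c.round(4))
```

```text
t 13.9 pos [0.5019 0.1709 0.1801] F [-0.5  0.2 -0.1] w 0.0602 down [ 0.003  0.001 -1.   ] ydir -1.524
tool-frame shift mm [ 10.  158.5   0.5] scaled [0.0199 0.317  0.0009] | turn rad 1.5706 scaled 19.63
after turn: scaled [ 0.0199  0.001  -0.317 ]
s4 plate (((0.499971479177475, 0.1513674557209015), (0.12736672163009644, 0.13011424243450165), 2.289637804031372), 919, array([0.51647728, 0.15414213, 0.04634264]))
  plane [-0.0051  0.0069  0.0464]
d4 plate (((0.5027834177017212, 0.15279461443424225), (0.1254284530878067, 0.1308731883764267), 2.6541051864624023), 868, array([0.48738284, 0.15651951, 0.04557172]))
  plane [0.0005 0.0069 0.0456]
w4 plate (((0.501280665397644, 0.1526750922203064), (0.12596486508846283, 0.12812493741512299), 2.5450639724731445), 12582, array([0.50982199, 0.17096029, 0.04547486]))
  plane [ 0.0011 -0.0011  0.0455]
```

The plate lies flush: its top is 45.5–46.4 mm up with no tilt. Next, back to the knob.

Request:
{"method": "send_rows", "body": {
  "xyz": [
    [0,0.05,0],
    [0,0.08,0],
    [0,0.08,0],
    [0,0.07,0],
    [0,0.037,0.001]
  ],
  "roll": [-1,0,0,0,0]
}}

```text
time: 14.55
ee_pos: [0.5182, 0.0109, 0.1758]
orientation: [2.155, 0.135, -2.159]
ft_force: [-0.5, 0.3, -0.2]
grip_width: 0.0601
```

Request:
{"method": "send_rows", "body": {
  "xyz": [
    [0,0,0],
    [0,0,0],
    [0,0,0],
    [0,0,0],
    [0,0,0]
  ],
  "roll": [-1,-1,-1,-1,-1]
}}

```text
time: 15.05
ee_pos: [0.518, 0.0132, 0.1757]
orientation: [1.921, 0.523, -1.925]
ft_force: [0.4, 0.3, -0.1]
grip_width: 0.0604
```

Request:
{"method": "send_rows", "body": {
  "xyz": [
    [0,0,0],
    [0,0,0],
    [0,0,0],
    [0,0,0],
    [0,0,0]
  ],
  "roll": [-1,-1,-1,-1,-1]
}}

```text
time: 15.55
ee_pos: [0.518, 0.0132, 0.1757]
orientation: [1.662, 0.836, -1.666]
ft_force: [0.3, -0.7, 0.6]
grip_width: 0.0599
```

Request:
{"method": "send_rows", "body": {
  "xyz": [
    [0,0,0],
    [0,0,0],
    [0,0,0],
    [0,0,0],
    [0,0,0]
  ],
  "roll": [-1,-1,-1,-1,-1]
}}

```text
time: 16.05
ee_pos: [0.518, 0.0132, 0.1757]
orientation: [1.383, 1.087, -1.386]
ft_force: [-0.6, 0.7, -0.3]
grip_width: 0.0598
```

Request:
{"method": "send_rows", "body": {
  "xyz": [
    [0,0,0],
    [0,0,0],
    [0,0,0],
    [0,0,0],
    [0,0,0]
  ],
  "roll": [-1,-1,-1,-0.63,0]
}}

```text
time: 16.55
ee_pos: [0.5181, 0.0132, 0.1759]
orientation: [1.174, 1.233, -1.176]
ft_force: [0.2, -0.3, -0.3]
grip_width: 0.0601
```

Run:
```python
from h import *
go((.5088,.0128,.0325),.047); snap("wrist","w5")
P=cloud("w5"); m=(np.hypot(P[:,0]-.509,P[:,1]-.0125)<.022)&(P[:,2]>.058)&(P[:,2]<.07); Q=P[m]; print(len(Q),(Q.min(0)+Q.max(0))/2,np.ptp(Q,axis=0))
```

```text
t 16.55 pos [0.5181 0.0132 0.1759] F [ 0.2 -0.3 -0.3] w 0.0601 down [-0.002  0.    -1.   ] ydir 0.0471
tool-frame shift mm [143.4  -9.   -0. ] scaled [ 0.2868 -0.018  -0.    ] | turn rad 0.0001 scaled 0.0
after turn: scaled [ 0.2868 -0.018  -0.    ]
624 [0.50861822 0.01310096 0.06133782] [0.02174341 0.02024985 0.00661316]
```

Request:
{"method": "send_rows", "body": {
  "xyz": [
    [0.06,-0.018,0],
    [0.09,-0.001,0],
    [0.07,0,0],
    [0.045,0,0],
    [0.02,0,0]
  ],
  "roll": [0,0,0,0,0]
}}

```text
time: 17.1
ee_pos: [0.5077, 0.0128, 0.0322]
orientation: [1.174, 1.233, -1.179]
ft_force: [-0.1, 0.1, -0.3]
grip_width: 0.0601
```

Request:
{"method": "send_rows", "body": {
  "xyz": [
    [0,0,0],
    [0,0,0],
    [0,0,0],
    [0,0,0],
    [0,0,0]
  ],
  "roll": [0,0,0,0,0],
  "claw": 15,
  "grip_force": 40
}}

```text
time: 17.6
ee_pos: [0.508, 0.0127, 0.035]
orientation: [1.174, 1.233, -1.177]
ft_force: [-5.8, -1.9, 12.7]
grip_width: 0.0252
```

Request:
{"method": "send_rows", "body": {
  "xyz": [
    [0,0,-0.012],
    [0,0,-0.016],
    [0,0,-0.016],
    [0,0,-0.012],
    [0,0,-0.007]
  ],
  "roll": [0,0,0,0,0]
}}

```text
time: 18.1
ee_pos: [0.5066, 0.0432, 0.0352]
orientation: [1.171, 1.232, -1.177]
ft_force: [-9.1, -35.5, 11.8]
grip_width: 0.0252
```

Request:
{"method": "send_rows", "body": {
  "xyz": [
    [0,0,0],
    [0,0,0],
    [0,0,0]
  ],
  "roll": [0,0,0]
}}

```text
time: 18.4
ee_pos: [0.5066, 0.0428, 0.0352]
orientation: [1.172, 1.232, -1.177]
ft_force: [-7.5, -13.1, 9.3]
grip_width: 0.025
```

Request:
{"method": "send_rows", "body": {
  "xyz": [
    [0,0,0],
    [0,0,0],
    [0,0,0],
    [0,0,0],
    [-0.03,0,0]
  ],
  "roll": [0,0,0,0,0],
  "claw": 60
}}

```text
time: 18.9
ee_pos: [0.5068, 0.0443, 0.0486]
orientation: [1.174, 1.233, -1.177]
ft_force: [0.1, -1.1, 0.8]
grip_width: 0.0584
```

Request:
{"method": "send_rows", "body": {
  "xyz": [
    [-0.07,0,0],
    [-0.09,0,0],
    [-0.08,0,0],
    [-0.05,0,0],
    [0,0,0]
  ],
  "roll": [0,0,0,0,0]
}}

```text
time: 19.4
ee_pos: [0.5094, 0.0444, 0.198]
orientation: [1.178, 1.226, -1.17]
ft_force: [0.4, -0.7, 0.2]
grip_width: 0.0598
```

Run:
```python
from h import *
go((.5,.04,.2)); snap("wrist","w6"); snap("scene","s6")
P=cloud("w6"); m=(np.hypot(P[:,0]-.507,P[:,1]-.0425)<.022)&(P[:,2]>.058)&(P[:,2]<.07); Q=P[m]; print("knob",(Q.min(0)+Q.max(0))/2)
m=(np.hypot(P[:,0]-.5012,P[:,1]-.1706)<.075)&(abs(P[:,2]-.046)<.004); print("plate z",np.median(P[m][:,2]))
m=(abs(P[:,0]-.504)<.015)&(P[:,1]>.12)&(P[:,1]<.155)&(P[:,2]>.051)&(P[:,2]<.058); Q=P[m]; print("tongue",len(Q),Q.max(0),"expect y tip ~.143")
a=cv2.imread("pics/w6.png")[0:260,160:560]; cv2.imwrite("pics/w6c.png",cv2.resize(a,None,fx=2,fy=2,interpolation=cv2.INTER_CUBIC))
```

```text
t 19.4 pos [0.5094 0.0444 0.198 ] F [ 0.4 -0.7  0.2] w 0.0598 down [ 0.006  0.    -1.   ] ydir 0.0466
tool-frame shift mm [-2.  -9.5  3.9] scaled [-0.0041 -0.0191  0.0078] | turn rad 0 scaled 0.0
knob [0.50733981 0.04295401 0.06137064]
plate z 0.04551590300736827
tongue 648 [0.5125081  0.14370326 0.0557565 ] expect y tip ~.143
```

View pics/w6c.png

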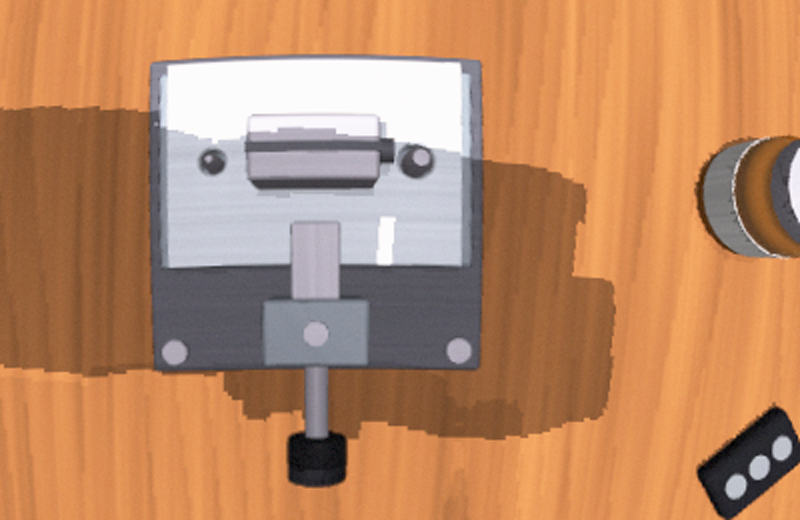

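The crop shows both pins standing in their holes, at (213,160) and (418,158). The tongue lies over the plate edge with its tip at (316,222), and the knob is home at (317,458). I'll hand it in.

```bash
python3 -c "
from bench import *
print(close_job(), read_state()['time'])"
```

```text
the job is handed in; nothing more can be done
the job is handed in; nothing more can be done
```

The key clamp is ready for cutting, and I handed the job in at about 19.5 s of the 59 s allowed. I pulled the lock knob out 30 mm to its stop and lowered the white clamp plate over the pins, big hole on the big pin. Then I pushed the knob home and backed the gripper away.

- **Plate:** Its top measures 45.5–46.4 mm above the bench (46 expected), with no tilt beyond measurement noise. It met the bed with about 6 N of contact.
- **Lock:** The knob is back within 1 mm of where it started, and the tongue tip is at y = 0.1437 m (about 0.143 expected), over the plate's edge. Both pins show in their holes.
- **Forces:** The highest wrist force I saw was about 40 N, when the knob met its stop. It is only reported at the end of each move, so brief peaks in between could have been higher.
- **Other things on the bench:** I went near none of them. The last picture showed the jar and the key fob; I did not check the padlock or the turquoise look-alikes again at the end.

No check failed or disagreed.

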